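# Seal the tea tin with its nested lids, then hold the outer lid clear

## Task

The blue tea tin stands open and its two lids sit beside it on the desk, still nested: bamboo inner lid below, blue outer lid over it. Pick up both lids as one, lower them onto the tin without dropping them until the inner lid is fully home, then take hold of the outer lid alone and lift it off, leaving the inner lid shut on the tin. Finish while still holding the outer lid in the gripper, level and still, straight above the tin with at least 5 cm of clear air under it, so that I can check the seal; the tin stays where it stands and everything else on the desk is left alone.

Things in the scene. Friction and masses are not known exactly. Their poses are not given: they have to be found in the camera images.
- tin: Open tea tin, blue with white labels, loose, 0.4 kg: square box 56 x 56 mm outside, 90 mm high, wall 2.5 mm (mouth 51 x 51 mm). Origin: centre of its underside, z up; x and y along its sides. The lids fit at any quarter turn.
- inner_lid: Bamboo inner lid, loose, 60 g, stands on the desk on its plug. From below: plug 48 x 48 mm, 10 high (lower half tapers to 43), rim 62 x 62 mm, 10 thick, then under the outer lid a 53 mm collar 4 high and a pull that ends 35 above the origin. Origin: centre of the plug's underside, z up, x and y along its sides. Home: origin 80 mm above the tin's, rim on the mouth, 3 mm over each side.
- outer_lid: Blue outer lid, loose, 80 g: square cap 62 x 62 mm, 34 high, wall 3, open below, brass square on top. Origin: centre of its lower edge, z up, x and y along its sides. Nested it rests on the inner lid's rim (origin 20 mm above that lid's) with flush sides and 1.5 mm play; no catch joins them: a pinch across the seam carries both, one above it only this lid.
- green_tin: Bystander: a closed tin of the same make in green, 62 x 62 mm over the lids, 134 mm high, loose. Origin: centre of its underside, z up.
- mug: Bystander: white mug, 82 mm wide, 92 mm high, handle on its +y side, loose. Origin: centre of its underside, z up.
- teaspoon: Bystander: steel teaspoon 140 mm long lying flat along its x axis, loose. Origin: the middle of its length, at the desk.
- mouse: Bystander: black computer mouse, 118 x 62 x 33 mm, loose. Origin: centre of its underside, z up.
- phone: Bystander: black phone, 148 x 72 x 8 mm, lying flat, loose. Origin: centre of its underside, z up.
Mind the look-alikes: they are no part of the job. What is shaped like the outer_lid but orange is not meant. Leave any orange look-alike of the tin alone.

How it is judged:
On the way, in this order (a step that is already met when the one before it is completed fails the run):
1. both lids are carried, nested, above the desk (height (world z) of inner_lid above 0.03 m and distance between outer_lid and inner_lid below 0.03 m), for 0.2 s.
2. the inner lid is fully home in the tin, the outer lid still on it (horizontal distance between inner_lid and tin below 0.004 m and z of inner_lid in the frame of tin below 0.0825 m and angle between inner_lid's own z axis and vertical below 0.06 rad and distance between outer_lid and inner_lid below 0.026 m), for 0.2 s.
3. the outer lid alone is lifted off, the inner lid still home (horizontal distance between inner_lid and tin below 0.004 m and z of inner_lid in the frame of tin below 0.0825 m and angle between inner_lid's own z axis and vertical below 0.06 rad and distance between outer_lid and inner_lid above 0.04 m), for 0.2 s.
At the end, for the whole second after the job is handed in: Inner lid home in the tin (2.5 mm in height, 4 mm sideways, 3 deg), untouched; outer lid held by the fingers, still, level to 10 deg, within 40 mm of the tin's axis, lower edge 50 mm or more above the inner lid's rim; tin upright; tin and bystanders within 20 mm of their starts (horizontal distance between inner_lid and tin below 0.004 m and z of inner_lid in the frame of tin below 0.0825 m and angle between each of inner_lid, tin's own z axis and vertical below 0.06 rad and z of outer_lid in the frame of tin above 0.15 m and horizontal distance between outer_lid and tin below 0.04 m and angle between outer_lid's own z axis and vertical below 0.17 rad and linear speed of outer_lid below 0.02 m/s and contact force between the fingers and outer_lid above 1 N and contact force between the fingers and inner_lid below 0.05 N and contact force between the fingers and tin below 0.05 N and distance of each of tin, mug, green_tin, teaspoon, mouse, phone from where it was at the start of the episode below 0.02 m); the arm keeps its last pose, push and grip.
It fails at once if the lids come apart while the inner lid is not home in the tin (distance between outer_lid and inner_lid above 0.034 m and (z of inner_lid in the frame of tin above 0.085 m or horizontal distance between inner_lid and tin above 0.006 m)).
It fails at once if the lids are dropped: off the desk, out of the fingers and more than 12 mm above the inner lid's seat (height (world z) of inner_lid above 0.02 m and z of inner_lid in the frame of tin above 0.092 m and contact force between the fingers and inner_lid below 0.02 N and contact force between the fingers and outer_lid below 0.02 N).
It fails at once if the tin is shifted by more than 20 mm or tipped (distance of tin from where it was at the start of the episode above 0.02 m or angle between tin's own z axis and vertical above 0.2 rad).
It fails at once if the mug, green tin, teaspoon, mouse or phone is shifted by more than 20 mm (distance of any of mug, green_tin, teaspoon, mouse, phone from where it was at the start of the episode above 0.02 m).
It also fails if it takes over 46 s, if anything falls off the work surface, if the arm or the gripper's body presses on something with over 40 N, if the wrist force passes 120 N, or if a joint passes its speed limit or range.

## Robot

A 6-joint arm with a two-finger parallel gripper is mounted at the origin on the work surface. World frame = base frame: x ahead of the robot, y to its left, z up, the work surface at z = 0. Lengths are in m, angles in rad, forces in N, time in s.
With the tool pointing down it reaches from about 0.3 to 0.775 m from the base axis. Payload 14.6 kg.
Tool frame: the origin (TCP) lies on the centre line of the jaws, within the pads' length; the fingertips stand 17 mm ahead of it and the grasp point (between the pads) lies 2 mm behind it; z points along the fingers, y is the line along which they close (so a half turn about z gives the same grasp; the last joint's range is limited). The gripper opens to 85 mm and grips with 20 to 120 N. Pads are 22 mm wide; open, the fingers measure 114 mm over their backs; the gripper's body (76 mm by 85 mm) begins 54 mm behind the grasp point. The pads swing forward as they close: fully open they stand 13 mm farther back than shut.
Start: joints at [-1.169, 0.3, 1.521, -0, 1.321, -0.067], TCP at [0.248, -0.491, 0.248] pointing down, gripper open.
Joint ranges: [-3.03, 3.03], [-0.79, 2.21], [0.23, 2.52], [-1.04, 4.18], [0, 3.07], [-2.55, 2.55]. Speed limits (rad/s): [2.22, 2.22, 2.57, 3.14, 3.14, 3.14].

## Interface

Orientations are given as a unit quaternion [w, x, y, z].
In Python, from bench import manip gives the robot as it stands. The module is installed in compiled form; this text tells all that it offers.
- The arm moves only by the shell command python3 -m creep 'ROWS' [FORCE]. ROWS is JSON, a list that holds one entry, the list of rows, each a list of 7 numbers: the shift along the tool's x, y, z normalised to -1 to 1, where 1 is 0.04 m, then the turn, a rotation vector about the tool's x, y, z normalised to -1 to 1, where 1 is 6 degrees, then the opening, from 0 (shut) to 1 (fully open). A call has 1 to 5 rows; each row shifts and turns the commanded pose from where the row before left it, along the tool's axes as they then stand; what a row does not reach is not made up. A row lasts 1/12 s, in which the tool goes at most 41.7 mm and 7.16 degrees, less where a joint would pass 70% of its speed; a pose out of reach is approached as far as the arm can. A call with a number of a shift or a turn outside -1 to 1 is refused whole. A call with a gripper value outside its range is refused whole. The fingers move at their own pace and stop on an object; FORCE is the grip in N (left out, the last holds). Time passes only in rows, so rows that do not move let the fingers close. It gives the time, the measured TCP pose, the force, the opening and the grip force at its end, in the units of the state.
- manip.state(): the state, without advancing time (a new reading comes with each control period).
- manip.capture(name): name is "side" or "top" or "wrist"; returns the picture (480x640x3 uint8, red, green, blue); there is no depth.
- manip.camera_info(name): a dict with "vfov" (degrees; the focal length in pixels is half the picture's height over the tangent of half this angle, whatever the lens; pixels are square), "cx", "cy" (the principal point, pixels), "view" (4x4, takes a point from world to camera coordinates); the wrist camera has in their place "tool_from_camera" (4x4, takes a point from camera to tool coordinates, whose origin is the TCP and whose axes are the flange's). Camera axes: x right, y up, looking along -z (the intrinsics and any distortion apply to the point x, -y, -z); pixel columns grow to the right and rows downward; lengths in m; the calibration is good to about 2 mm. The wrist camera is an equidistant fisheye: a pixel r from the principal point sees the ray r / f radians off the axis. A picture is of the moment at which its call begins: read the wrist's pose just before it. camera_info takes no time and is no camera call.
- manip.close_job(): hands the job in; it is judged then, once.
Trained networks look in the newest picture that a camera, given by its name, has taken for a name from the list of things; names that differ only in an ending like _2 or _b are one class to them, and where a whole thing is asked for, a point or a joint stands for the part that bears it (a point fixed in the world has none). Each returns a list of dicts, best first, with "confidence" (0 to 1); they miss things now and then, are a little off and sometimes report something else, mostly with a low value. They report only what shows in the picture. A call takes as long as a camera call. They do not tell look-alikes from the thing itself.
- manip.cut_out(camera, target): "pixels" (480x640 bool, what is visible of it) and "extent" ([left, top, right, bottom] in pixels, round what is visible of it).
The state is a dict: "t": time; "qpos": joint angles; "joint_velocities": joint speeds; "tau": joint torques, N m; "eef_pos": TCP position; "ee_rot": TCP orientation; "force": force on the tool from outside, world axes, zero at the start; "wrist_torque": the same for the moment, N m; "opening": opening from 0.0 (shut) to 1.0 (fully open); "finger_force": force on a finger pad.
Only numpy, scipy, OpenCV 4.12 (cv2) and the standard library are available. Lean on these libraries where they do the work, as an engineer would, in place of code of your own. Each camera call takes 0.05 s, during which the arm holds its last target. There are 200 camera calls.

## Working session

There is one attempt and no reset: what is moved stays moved. The work goes in short steps, Python scripts to look and compute and a shell command to move; the robot and the scene stay as the last step left them, time stands still between calls to the robot, and variables do not carry over. Pictures are saved under pics/ and viewed, at most 11 in all, crops included, and the job is handed in when it is done.

```bash
mkdir -p pics; python3 - <<'E'
from bench import manip
import cv2,numpy as np
s=manip.state();print({k:np.round(v,3).tolist() for k,v in s.items()})
a=[]
for n in("top","side"):
    im=manip.capture(n);cv2.imwrite(f"pics/{n}.png",im[...,::-1]);
    i=manip.camera_info(n);print(n,i["vfov"],i["cx"],i["cy"],np.round(i["view"],4).tolist())
    for t in("tin","inner_lid","outer_lid","green_tin","mug"):
        print(t,[(round(d["confidence"],2),d["extent"]) for d in manip.cut_out(n,t)])
i=manip.camera_info("wrist");print(i)
E
```

```text
{'t': 0.0, 'qpos': [-1.169, 0.3, 1.522, 0.0, 1.321, -0.067], 'joint_velocities': [0.001, 0.001, 0.0, 0.001, 0.001, 0.001], 'tau': [0.0, -54.35, -36.18, -0.0, 0.004, 0.0], 'eef_pos': [0.248, -0.49, 0.248], 'ee_rot': [-0.001, 0.973, 0.232, -0.0], 'force': [-0.354, -0.424, 0.267], 'wrist_torque': [0.052, -0.011, 0.011], 'finger_force': 0.0, 'opening': 0.996}
top 48.68217102791553 324.44850140642785 244.6851641430829 [[-0.0073, -0.9999, -0.0118, 0.0752], [0.9981, -0.008, 0.0604, -0.5995], [-0.0605, -0.0114, 0.9981, -1.1987], [0.0, 0.0, 0.0, 1.0]]
tin [(0.94, [428.7, 270.5, 467.1, 302.0]), (0.66, [379.9, 265.1, 417.9, 293.9])]
inner_lid []
outer_lid [(0.91, [255.7, 279.0, 292.3, 316.7]), (0.76, [200.3, 276.2, 236.6, 309.8])]
green_tin [(0.64, [179.6, 174.6, 226.7, 222.5])]
mug [(0.77, [319.4, 165.2, 360.5, 213.1])]
side 43.588863165971496 311.88595560646826 240.43878692044996 [[-0.8891, -0.4577, -0.0002, 0.5785], [0.3213, -0.6244, 0.712, -0.1737], [-0.326, 0.6329, 0.7022, -1.0975], [0.0, 0.0, 0.0, 1.0]]
tin [(0.59, [397.8, 152.6, 428.9, 200.1])]
inner_lid [(0.55, [333.9, 317.7, 364.3, 321.5])]
outer_lid [(0.94, [284.2, 328.2, 338.9, 380.1]), (0.7, [329.1, 279.2, 367.1, 321.5])]
green_tin [(0.77, [173.3, 258.1, 225.3, 341.7])]
mug [(0.8, [243.1, 178.5, 295.2, 239.4])]
{'vfov': 65.70646984690485, 'cx': 317.39717276108587, 'cy': 239.89328629667375, 'tool_from_camera': array([[-6.48245850e-04,  9.45133146e-01,  3.26684735e-01,
         8.42552803e-02],
       [ 9.99999785e-01,  5.80915060e-04,  3.03667792e-04,
         1.90825502e-05],
       [ 9.72304132e-05,  3.26684862e-01, -9.45133319e-01,
        -1.27073773e-01],
       [ 0.00000000e+00,  0.00000000e+00,  0.00000000e+00,
         1.00000000e+00]])}
```

View pics/top.png

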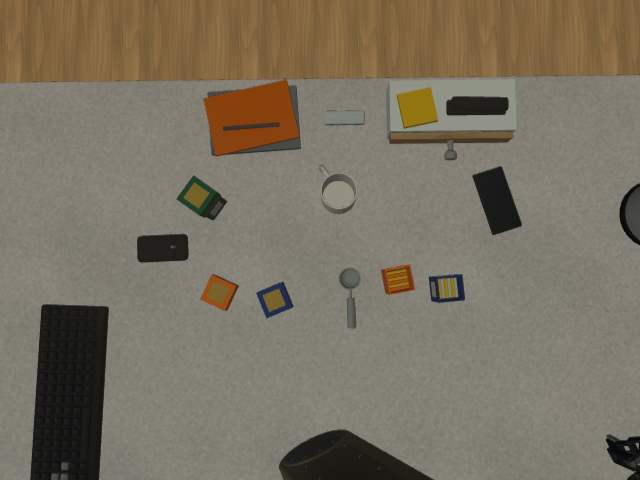

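View pics/side.png

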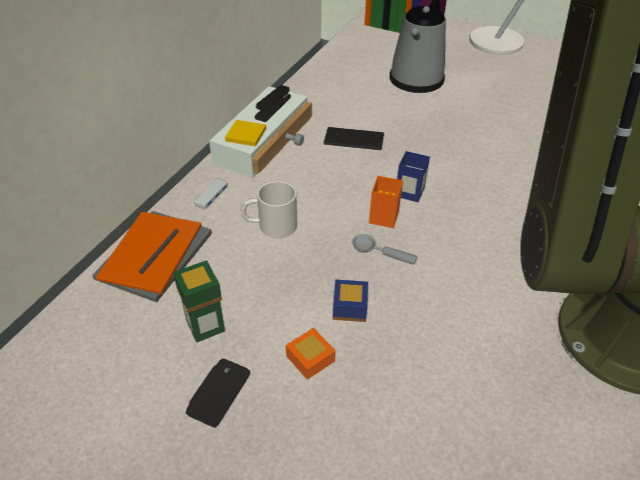

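The top view shows the nested blue lids at about (275,300) and the open blue tin at about (447,288). The orange decoys are at (220,292) and (398,279), and the side view agrees. Next I'll fit poses by matching silhouettes.

```bash
cat > h.py <<'E'
from bench import manip
import cv2,numpy as np
from scipy.optimize import minimize
from scipy.spatial.transform import Rotation as R
def T_tool(s):
    T=np.eye(4);q=s["ee_rot"];T[:3,:3]=R.from_quat([q[1],q[2],q[3],q[0]]).as_matrix();T[:3,3]=s["eef_pos"];return T
def project(P,n,s=None):
    i=manip.camera_info(n);f=240/np.tan(np.radians(i["vfov"]/2))
    V=i["view"] if n!="wrist" else np.linalg.inv(T_tool(s)@i["tool_from_camera"])
    c=P@V[:3,:3].T+V[:3,3];x,y,z=c[:,0],-c[:,1],-c[:,2]
    if n=="wrist":
        r=np.hypot(x,y);k=np.arctan2(r,z)/np.maximum(r,1e-9)
    else:k=1/z
    return np.c_[i["cx"]+f*x*k,i["cy"]+f*y*k]
def box(p,w,z0,z1):
    x,y,a=p;h=w/2;c,s=np.cos(a),np.sin(a);t=np.linspace(-h,h,9)
    e=np.r_[[(u,-h) for u in t],[(h,u) for u in t],[(u,h) for u in t],[(-h,u) for u in t]]@np.array([[c,s],[-s,c]])+[x,y]
    return np.r_[np.c_[e,np.full(len(e),z0)],np.c_[e,np.full(len(e),z1)]]
def blue(im,ext,m=12):
    hsv=cv2.cvtColor(im,cv2.COLOR_RGB2HSV);b=cv2.inRange(hsv,(108,90,25),(130,255,255))
    l,t,r,d=[int(v) for v in ext];k=np.zeros_like(b);k[max(t-m,0):d+m,max(l-m,0):r+m]=1
    b=b*k;n,lab,st,_=cv2.connectedComponentsWithStats(b);j=1+np.argmax(st[1:,4])
    cs,_=cv2.findContours((lab==j).astype(np.uint8),0,2);return cv2.convexHull(np.vstack(cs)).reshape(-1,2).astype(float)
def fit(views,w,z0,z1,p0):
    """views: list of (camera,state,hull); maximise IoU of convex silhouettes"""
    def cost(p):
        c=0
        for n,s,h in views:
            g=cv2.convexHull(project(box(p,w,z0,z1),n,s).astype(np.float32)-.0)
            h=h.astype(np.float32);a,_=cv2.intersectConvexConvex(g,h);u=cv2.contourArea(g)+cv2.contourArea(h)-a;c+=1-a/u
        return c/len(views)
    best=None
    for a in np.radians([0,20,40,60,80]):
        r=minimize(cost,[*p0[:2],a],method="Nelder-Mead",options=dict(initial_simplex=[[*p0[:2],a],[p0[0]+.02,p0[1],a],[p0[0],p0[1]+.02,a],[*p0[:2],a+.3]],xatol=1e-5,fatol=1e-6))
        if best is None or r.fun<best.fun:best=r
    x,y,a=best.x;return x,y,(np.degrees(a)+45)%90-45,best.fun
E
python3 - <<'E'
from h import *
top=cv2.imread("pics/top.png")[...,::-1].copy();side=cv2.imread("pics/side.png")[...,::-1].copy()
L=[("top",None,blue(top,[256,279,292,317])),("side",None,blue(side,[334,280,367,321]))]
T=[("top",None,blue(top,[429,270,467,302])),("side",None,blue(side,[398,153,429,200]))]
for v in(L,T):
  for n,s,h in v:print(n,h.min(0),h.max(0))
for k in(slice(0,1),slice(1,2),slice(0,2)):
  print("lid",np.round(fit(L[k],.062,.020,.054,(.49,.18)),4),"tin",np.round(fit(T[k],.056,0,.09,(.5,-.2)),4))
E
```

```text
top [257. 283.] [291. 317.]
side [333. 280.] [367. 318.]
top [429. 275.] [464. 302.]
side [398. 151.] [429. 201.]
lid [ 0.4781  0.1831 21.8691  0.1096] tin [ 0.4998 -0.1994  1.5854  0.068 ]
lid [ 0.4785  0.1811 22.2403  0.069 ] tin [ 0.5007 -0.2017 11.1907  0.1205]Traceback (most recent call last):
  File "<stdin>", line 8, in <module>
  File "h.py", line 34, in fit
    r=minimize(cost,[*p0[:2],a],method="Nelder-Mead",options=dict(initial_simplex=[[*p0[:2],a],[p0[0]+.02,p0[1],a],[p0[0],p0[1]+.02,a],[*p0[:2],a+.3]],xatol=1e-5,fatol=1e-6))
    res = _minimize_neldermead(fun, x0, args, callback, bounds=bounds,
                               **options)
    fxe = func(xe)
    fx = function(np.copy(x), *(wrapper_args + args))
  File "h.py", line 29, in cost
    g=cv2.convexHull(project(box(p,w,z0,z1),n,s).astype(np.float32)-.0)
                     ~~~~~~~^^^^^^^^^^^^^^^^^^^^
  File "h.py", line 8, in project
    i=manip.camera_info(n);f=240/np.tan(np.radians(i["vfov"]/2))
ValueError: time passes only in moves, steps and waits
```

```bash
sed -i 's/^def T_tool/CI={n:manip.camera_info(n) for n in("top","side","wrist")}\ndef T_tool/; s/i=manip.camera_info(n);f=/i=CI[n];f=/' h.py
python3 -m creep '[[[0.89,-0.363,0,0,0,0,1],[0.89,-0.363,0,0,0,0,1],[0.89,-0.363,0,0,0,0,1],[0.89,-0.363,0,0,0,0,1],[0.89,-0.363,0,0,0,0,1]]]' >/dev/null
python3 -m creep '[[[0.89,-0.363,0,0,0,0,1],[0.89,-0.363,0,0,0,0,1],[0.89,-0.363,0,0,0,0,1],[0.89,-0.363,0,0,0,0,1],[0.89,-0.363,0,0,0,0,1]]]'
python3 -m creep '[[[0,0,0,0,0,0.8,1],[0,0,0,0,0,0,1],[0,0,0,0,0,0,1],[0,0,0,0,0,0,1]]]'
python3 - <<'E'
from h import *
s=manip.state();im=manip.capture("wrist");cv2.imwrite("pics/w1.png",im[...,::-1])
np.savez("w1.npz",eef_pos=s["eef_pos"],ee_rot=s["ee_rot"])
print(s["t"],s["eef_pos"],s["ee_rot"],np.abs(s["joint_velocities"]).max())
print([(d["confidence"],d["extent"]) for d in manip.cut_out("wrist","tin")])
print(project(np.array([[.5,-.2,.09],[.5,-.2,0]]),"wrist",s))
E
```

```text
t: 1.43
eef_pos: [0.5015, -0.1986, 0.2485]
ee_rot: [0.0, 0.973, 0.232, 0.0]
force: [0.6, -0.8, 0.3]
opening: 0.997
finger_force: 0.0
t: 1.77
eef_pos: [0.5, -0.201, 0.2483]
ee_rot: [0.0, 0.981, 0.192, -0.0]
force: [-0.1, -0.1, 0.1]
opening: 1.003
finger_force: 0.0
1.7667 [ 0.49999087 -0.20099823  0.24829376] [ 3.59828683e-05  9.81413333e-01  1.91905876e-01 -5.82044523e-05] 0.011632491164198074
[(0.87, [164.7, 112.8, 257.4, 191.3]), (0.86, [280.0, 167.7, 364.4, 262.6])]
[[316.31123787 222.42382029]
 [316.56907586 197.87756139]]
```

View pics/w1.png

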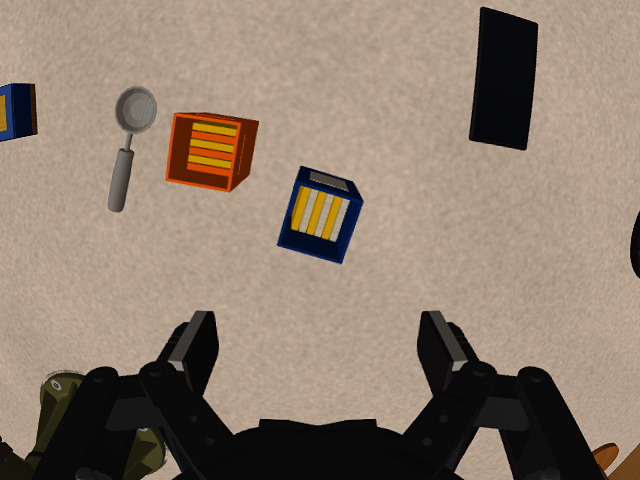

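The wrist view shows the open blue tin centred near (320,215), with orange decoy beside it at (212,152) and the spoon and phone clear of it. I'll fit the tin, then move over the lids.

```bash
python3 - <<'E'
from h import *
s=dict(np.load("w1.npz"));im=cv2.imread("pics/w1.png")[...,::-1].copy()
h=blue(im,[280,168,364,263],5);print(h.min(0),h.max(0));print(fit([("wrist",s,h)],.056,0,.09,(.5,-.2)))
E
python3 -m creep '[[[0.31,-0.908,0,0,0,0,1],[0.31,-0.908,0,0,0,0,1],[0.31,-0.908,0,0,0,0,1],[0.31,-0.908,0,0,0,0,1],[0.31,-0.908,0,0,0,0,1]]]' >/dev/null
python3 -m creep '[[[0.31,-0.908,0,0,0,0,1],[0.31,-0.908,0,0,0,0,1],[0.31,-0.908,0,0,0,0,1],[0.31,-0.908,0,0,0,0,1],[0.31,-0.908,0,0,0,0,1]]]'
python3 -m creep '[[[0,0,1,0,0,0,1],[0,0,1,0,0,0,1],[0,0,0,0,0,0,1],[0,0,0,0,0,0,1],[0,0,0,0,0,0,1]]]'
python3 - <<'E'
from h import *
s=manip.state();im=manip.capture("wrist");cv2.imwrite("pics/w2.png",im[...,::-1])
np.savez("w2.npz",eef_pos=s["eef_pos"],ee_rot=s["ee_rot"])
c=manip.cut_out("wrist","outer_lid");print([(d["confidence"],d["extent"]) for d in c])
print(project(np.array([[.478,.182,.054]]),"wrist",s))
for d in c[:2]:
  h=blue(im,d["extent"],5);print(h.min(0),h.max(0),fit([("wrist",s,h)],.062,.020,.054,(.478,.182)))
E
```

```text
[277. 166.] [362. 263.]
(np.float64(0.49994721415097865), np.float64(-0.20216766028446015), np.float64(5.0108143750918686), np.float64(0.008562135796436388))
t: 2.7
eef_pos: [0.4787, 0.184, 0.2486]
ee_rot: [-0.0, 0.982, 0.191, 0.0]
force: [1.0, 0.1, 0.1]
opening: 1.001
finger_force: 0.0
t: 3.12
eef_pos: [0.48, 0.1825, 0.1705]
ee_rot: [-0.0, 0.982, 0.191, 0.001]
force: [0.5, 0.5, 0.5]
opening: 0.998
finger_force: 0.0
[(0.95, [271.5, 192.3, 365.9, 289.2]), (0.68, [118.4, 96.2, 229.5, 207.3])]
[[316.99268222 243.12124004]]
[272. 193.] [362. 285.] (np.float64(0.4758048453909771), np.float64(0.18100475638492425), np.float64(21.96644827733843), np.float64(0.026911723784437958))Traceback (most recent call last):
  File "<stdin>", line 7, in <module>
  File "h.py", line 23, in blue
    b=b*k;n,lab,st,_=cv2.connectedComponentsWithStats(b);j=1+np.argmax(st[1:,4])
                                                             ~~~~~~~~~^^^^^^^^^^
    return _wrapfunc(a, 'argmax', axis=axis, out=out, **kwds)
    return bound(*args, **kwds)
ValueError: attempt to get argmax of an empty sequence
```

View pics/w2.png

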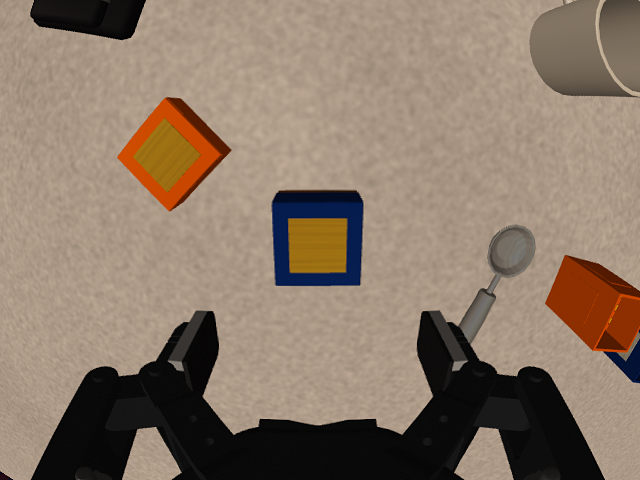

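The wrist view shows the nested lids with their brass square at about (317,245), aligned with the jaws. The spoon and the orange lid are clear of the fingers. Descending now.

```bash
python3 -m creep '[[[-0.09,0,0.7,0,0,0,1],[0,0,0.7,0,0,0,1],[0,0,0.7,0,0,0,1],[0,0,0.7,0,0,0,1],[0,0,0.7,0,0,0,1]]]'
python3 -m creep '[[[0,0,0.1,0,0,0,1],[0,0,0.1,0,0,0,1],[0,0,0.05,0,0,0,1],[0,0,0,0,0,0,1],[0,0,0,0,0,0,1]]]'
python3 - <<'E'
from h import *
im=manip.capture("side")[230:350,270:430];cv2.imwrite("pics/s2.png",cv2.resize(im[...,::-1],None,fx=5,fy=5,interpolation=cv2.INTER_CUBIC))
E
```

```text
t: 3.63
eef_pos: [0.4769, 0.1815, 0.029]
ee_rot: [-0.0, 0.982, 0.191, 0.002]
force: [1.2, 0.3, -0.7]
opening: 0.997
finger_force: 0.0
t: 4.05
eef_pos: [0.4765, 0.1818, 0.0199]
ee_rot: [-0.0, 0.982, 0.191, 0.001]
force: [0.5, -0.0, -0.6]
opening: 0.998
finger_force: 0.0
```

View pics/s2.png

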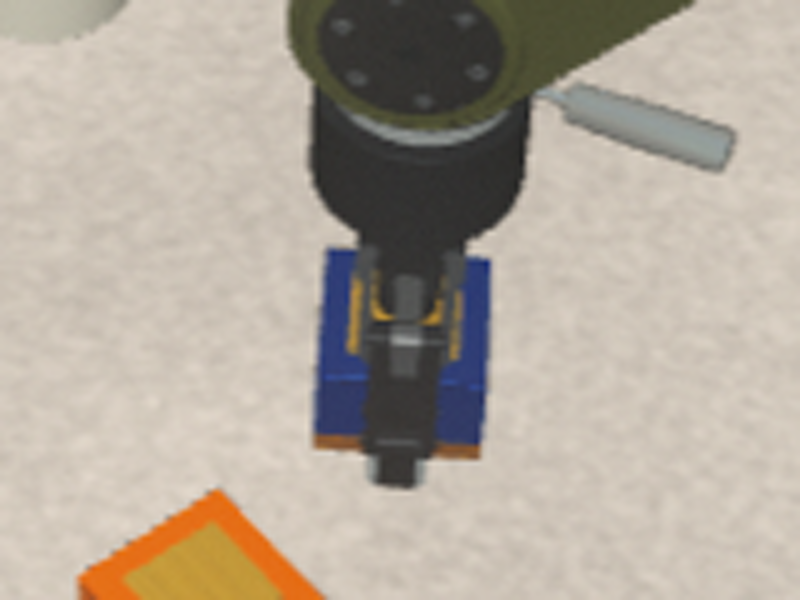

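The side view shows the fingers straddling the lids, with the fingertip at about crop (395,485), level with the bamboo rim. Closing with a low force first.

```bash
python3 -m creep '[[[0,0,0,0,0,0,0.6],[0,0,0,0,0,0,0.6],[0,0,0,0,0,0,0.6],[0,0,0,0,0,0,0.6]]]' 30
python3 -m creep '[[[0,0,0,0,0,0,0.5],[0,0,0,0,0,0,0.5],[0,0,0,0,0,0,0.5]]]' 50
python3 - <<'E'
from h import *
im=manip.capture("side")[260:350,290:410];cv2.imwrite("pics/s3.png",cv2.resize(im[...,::-1],None,fx=6,fy=6,interpolation=cv2.INTER_CUBIC))
x=np.array([.4765,.1813]);u=np.array([-.375,.927])
for d in(.032,.038):print(d,[project(np.array([[*(x+u*d),z]]),"side").round(1).tolist() for z in(0,.01,.02)])
E
```

```text
t: 4.43
eef_pos: [0.476, 0.1816, 0.019]
ee_rot: [-0.0, 0.982, 0.191, 0.0]
force: [-1.0, -0.7, 6.6]
opening: 0.72
finger_force: 31.7
t: 4.68
eef_pos: [0.476, 0.1816, 0.019]
ee_rot: [-0.0, 0.982, 0.191, 0.0]
force: [-2.3, -2.2, 7.4]
opening: 0.721
finger_force: 52.4
0.032 [[[349.0, 324.5]], [[349.2, 321.2]], [[349.4, 317.8]]]
0.038 [[[348.8, 327.1]], [[349.1, 323.8]], [[349.3, 320.4]]]
```

View pics/s3.png

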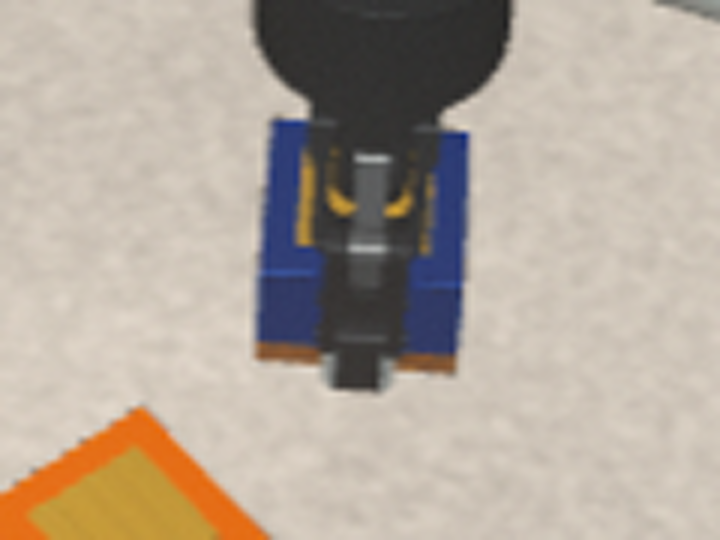

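```bash
python3 -m creep '[[[0,0,-0.1,0,0,0,0.5],[0,0,-0.2,0,0,0,0.5],[0,0,-0.3,0,0,0,0.5],[0,0,-0.3,0,0,0,0.5],[0,0,-0.3,0,0,0,0.5]]]' 70
python3 -m creep '[[[0,0,-0.6,0,0,0,0.5],[0,0,-0.6,0,0,0,0.5],[0,0,-0.6,0,0,0,0.5],[0,0,-0.6,0,0,0,0.5],[0,0,-0.3,0,0,0,0.5]]]'
python3 -m creep '[[[0,0,0,0,0,0.7,0.5],[0,0,0,0,0,0.7,0.5],[0,0,0,0,0,0.7,0.5],[0,0,0,0,0,0.73,0.5],[0,0,0,0,0,0,0.5]]]'
python3 - <<'E'
from h import *
s=manip.state();im=manip.capture("wrist");cv2.imwrite("pics/w3.png",im[...,::-1])
X=T_tool(s);z=s["eef_pos"][2]-.019
print(project(np.r_[box((*s["eef_pos"][:2],np.arctan2(X[1,0],X[0,0])),.033,z+.054,z+.054)[::9],box((*s["eef_pos"][:2],np.arctan2(X[1,0],X[0,0])),.062,z+.054,z+.054)[::9]],"wrist",s).round(0).tolist())
E
```

```text
t: 5.15
eef_pos: [0.4757, 0.1816, 0.0678]
ee_rot: [-0.0, 0.982, 0.191, 0.0]
force: [0.2, 0.1, -1.0]
opening: 0.716
finger_force: 75.6
t: 5.57
eef_pos: [0.4762, 0.1818, 0.1783]
ee_rot: [-0.0, 0.982, 0.191, 0.002]
force: [1.1, 0.6, -0.9]
opening: 0.719
finger_force: 75.8
t: 5.98
eef_pos: [0.4756, 0.1815, 0.1753]
ee_rot: [-0.0, 0.999, 0.043, 0.0]
force: [-0.4, 0.3, -0.7]
opening: 0.721
finger_force: 75.8
[[364.0, 424.0], [371.0, 351.0], [271.0, 424.0], [364.0, 424.0], [364.0, 424.0], [371.0, 351.0], [271.0, 424.0], [364.0, 424.0], [398.0, 446.0], [423.0, 309.0], [236.0, 446.0], [398.0, 446.0], [398.0, 446.0], [423.0, 309.0], [236.0, 446.0], [398.0, 446.0]]
```

View pics/w3.png

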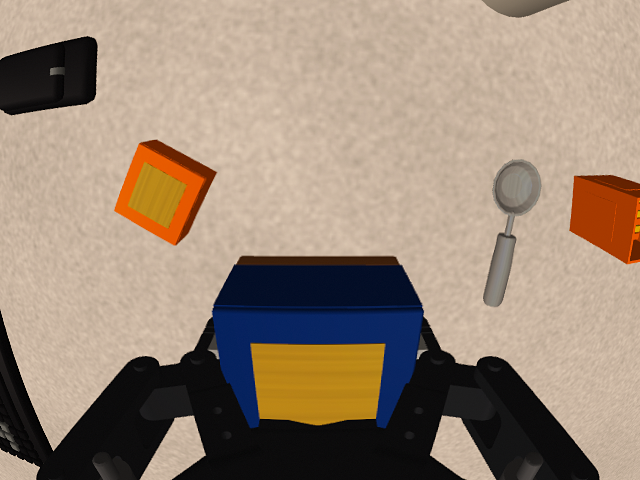

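Both lids are held (brown rim visible under the blue cap at rows 256-265), and the top front edge is at row 309, as predicted for centred lids. Carrying them over the tin.

```bash
python3 -m creep '[[[-0.02,0.4,0,0,0,0,0.5],[-0.02,0.8,0,0,0,0,0.5],[-0.02,0.9,0,0,0,0,0.5],[-0.02,0.9,0,0,0,0,0.5],[-0.02,0.9,0,0,0,0,0.5]]]'
python3 -m creep '[[[-0.02,0.9,0,0,0,0,0.5],[-0.02,0.9,0,0,0,0,0.5],[-0.02,0.9,0,0,0,0,0.5],[-0.02,0.9,0,0,0,0,0.5],[-0.02,0.9,0,0,0,0,0.5]]]'
python3 -m creep '[[[-0.02,0.8,0,0,0,0,0.5],[0,0.4,0,0,0,0,0.5],[0,0,0,0,0,0,0.5],[0,0,0,0,0,0,0.5],[0,0,0,0,0,0,0.5]]]'
```

```text
t: 6.45
eef_pos: [0.4852, 0.0244, 0.1749]
ee_rot: [-0.0, 0.999, 0.046, 0.0]
force: [0.8, 0.0, -1.5]
opening: 0.718
finger_force: 75.8
t: 6.87
eef_pos: [0.4972, -0.1557, 0.175]
ee_rot: [0.0, 0.999, 0.046, 0.0]
force: [1.0, 0.5, -1.5]
opening: 0.721
finger_force: 75.8
t: 7.28
eef_pos: [0.5008, -0.201, 0.1745]
ee_rot: [-0.0, 0.999, 0.045, -0.0]
force: [-0.5, -0.2, -0.9]
opening: 0.715
finger_force: 75.9
```

```bash
python3 -m creep '[[[-0.02,0.02,0.4,0,0,0,0.5],[0,0,0.5,0,0,0,0.5],[0,0,0.4,0,0,0,0.5],[0,0,0.2,0,0,0,0.5],[0,0,0,0,0,0,0.5]]]'
python3 - <<'E'
from h import *
ims=[manip.capture("side")[110:220,360:470],manip.capture("top")[240:350,400:510]]
cv2.imwrite("pics/s4.png",cv2.resize(np.hstack(ims)[...,::-1],None,fx=3.6,fy=3.6,interpolation=cv2.INTER_CUBIC))
E
```

```text
t: 7.7
eef_pos: [0.4996, -0.2014, 0.1129]
ee_rot: [-0.001, 0.999, 0.045, -0.001]
force: [0.4, 0.4, -1.4]
opening: 0.722
finger_force: 76.0
```

View pics/s4.png

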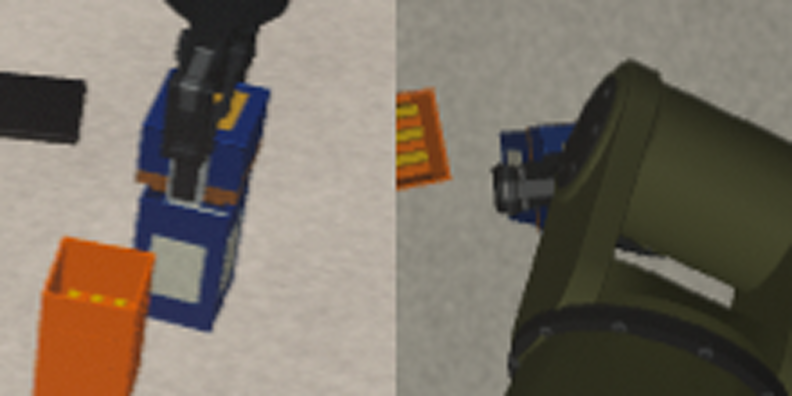

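The side crop shows the lids just above the blue tin and aligned with it. I'll lower them in small steps and watch the force.

```bash
python3 -m creep '[[[0,0,0.06,0,0,0,0.5],[0,0,0.06,0,0,0,0.5],[0,0,0.06,0,0,0,0.5],[0,0,0,0,0,0,0.5]]]'
python3 -m creep '[[[0,0,0.05,0,0,0,0.5],[0,0,0.05,0,0,0,0.5],[0,0,0,0,0,0,0.5]]]'
```

```text
t: 8.13
eef_pos: [0.5001, -0.2025, 0.1069]
ee_rot: [-0.0, 0.999, 0.044, -0.0]
force: [0.7, -0.7, -0.9]
opening: 0.72
finger_force: 76.0
t: 8.38
eef_pos: [0.5, -0.2025, 0.1027]
ee_rot: [-0.0, 0.999, 0.044, -0.0]
force: [-1.1, -0.0, -1.7]
opening: 0.717
finger_force: 76.0
```

No contact yet, so the plug is going in cleanly.

```bash
python3 -m creep '[[[0,0,0.05,0,0,0,0.5],[0,0,0.03,0,0,0,0.5],[0,0,0,0,0,0,0.5]]]'
python3 -m creep '[[[0,0,0.025,0,0,0,0.5],[0,0,0,0,0,0,0.5],[0,0,0,0,0,0,0.5]]]'
```

```text
t: 8.63
eef_pos: [0.5001, -0.2025, 0.0996]
ee_rot: [-0.0, 0.999, 0.044, -0.0]
force: [-0.5, -0.3, -1.0]
opening: 0.718
finger_force: 76.0
t: 8.88
eef_pos: [0.5003, -0.2026, 0.0992]
ee_rot: [0.0, 0.999, 0.044, 0.0]
force: [-0.6, 0.7, 2.2]
opening: 0.719
finger_force: 76.0
```

```bash
python3 -m creep '[[[0,0,0.02,0,0,0,0.5],[0,0,0.02,0,0,0,0.5],[0,0,0,0,0,0,0.5],[0,0,0,0,0,0,0.5]]]'
```

```text
t: 9.22
eef_pos: [0.5006, -0.2026, 0.0991]
ee_rot: [0.0, 0.999, 0.044, 0.001]
force: [-7.1, 4.6, 21.4]
opening: 0.718
finger_force: 78.3
```

Seated: a hard stop at z=0.0991 with 21 N. I'll relax the push, then open.

```bash
python3 -m creep '[[[0,0,-0.04,0,0,0,0.5],[0,0,0,0,0,0,0.5],[0,0,0,0,0,0,0.5]]]'
python3 -m creep '[[[0,0,0,0,0,0,0.8],[0,0,0,0,0,0,0.9],[0,0,0,0,0,0,1],[0,0,0,0,0,0,1],[0,0,0,0,0,0,1]]]'
python3 -m creep '[[[0,0,-0.25,0,0,0,1],[0,0,-0.35,0,0,0,1],[0,0,0,0,0,0,1],[0,0,0,0,0,0,1]]]'
python3 - <<'E'
from h import *
s=manip.state();side=manip.capture("side")
cv2.imwrite("pics/s5.png",cv2.resize(side[110:220,360:470][...,::-1],None,fx=5,fy=5,interpolation=cv2.INTER_CUBIC))
E
```

```text
t: 9.47
eef_pos: [0.5003, -0.2026, 0.0991]
ee_rot: [0.0, 0.999, 0.044, 0.0]
force: [-1.7, 0.3, 5.7]
opening: 0.719
finger_force: 76.8
t: 9.88
eef_pos: [0.5001, -0.2026, 0.0987]
ee_rot: [-0.0, 0.999, 0.044, -0.0]
force: [-0.2, -0.0, -0.3]
opening: 0.999
finger_force: 0.0
t: 10.22
eef_pos: [0.5005, -0.2027, 0.1238]
ee_rot: [0.0, 0.999, 0.044, 0.001]
force: [-0.1, 0.1, -0.1]
opening: 1.003
finger_force: 0.0
```

View pics/s5.png

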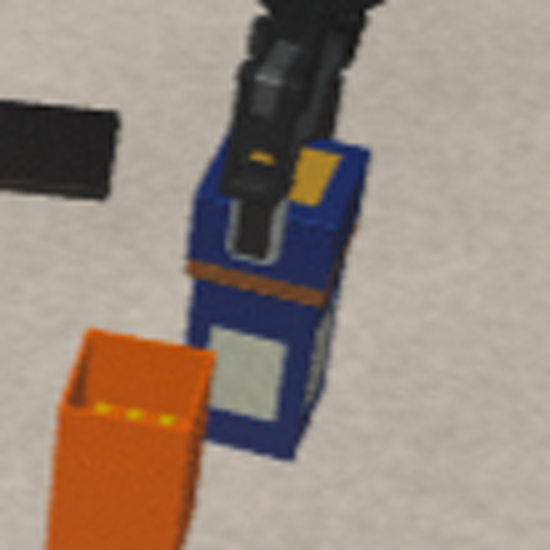

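The side crop shows the inner lid fully seated, with the bamboo band flush all round, and the tin in place. The fingers now sit above the seam, so I'll grip only the outer lid.

```bash
python3 -m creep '[[[0,0,-0.06,0,0,0,1],[0,0,0,0,0,0,0.6],[0,0,0,0,0,0,0.5],[0,0,0,0,0,0,0.5],[0,0,0,0,0,0,0.5]]]' 35
python3 -m creep '[[[0,0,-0.05,0,0,0,0.5],[0,0,-0.1,0,0,0,0.5],[0,0,-0.1,0,0,0,0.5],[0,0,-0.1,0,0,0,0.5],[0,0,-0.1,0,0,0,0.5]]]' 40
python3 - <<'E'
from h import *
side=manip.capture("side")
cv2.imwrite("pics/s6.png",cv2.resize(side[90:220,340:470][...,::-1],None,fx=4.5,fy=4.5,interpolation=cv2.INTER_CUBIC))
E
```

```text
t: 10.68
eef_pos: [0.5002, -0.2026, 0.1253]
ee_rot: [0.0, 0.999, 0.044, 0.0]
force: [0.4, 0.2, 1.8]
opening: 0.718
finger_force: 38.5
t: 11.1
eef_pos: [0.5002, -0.2026, 0.1438]
ee_rot: [0.0, 0.999, 0.044, 0.0]
force: [0.5, -0.6, -0.7]
opening: 0.719
finger_force: 43.7
```

View pics/s6.png

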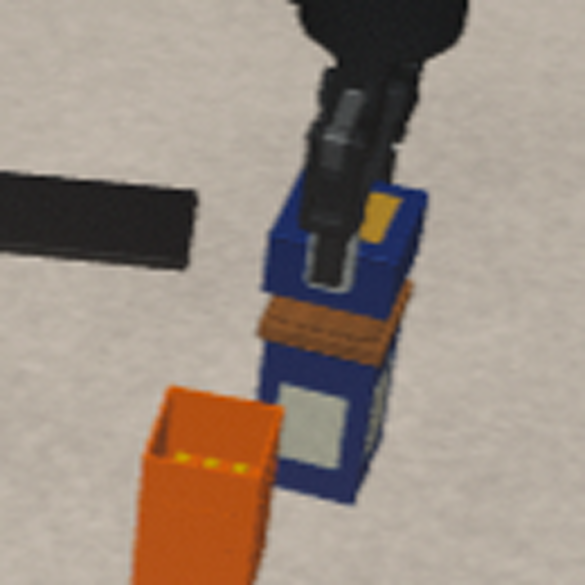

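The outer lid alone is coming off, and the bamboo lid stays seated on the tin. Continuing the lift.

```bash
python3 -m creep '[[[0,0,-0.2,0,0,0,0.5],[0,0,-0.3,0,0,0,0.5],[0,0,-0.3,0,0,0,0.5],[0,0,-0.3,0,0,0,0.5],[0,0,-0.3,0,0,0,0.5]]]'
python3 -m creep '[[[0,0,-0.2,0,0,0,0.5],[0,0,-0.1,0,0,0,0.5],[0,0,0,0,0,0,0.5],[0,0,0,0,0,0,0.5],[0,0,0,0,0,0,0.5]]]'
python3 -m creep '[[[0,0,0,0,0,0,0.5],[0,0,0,0,0,0,0.5],[0,0,0,0,0,0,0.5]]]'
python3 - <<'E'
from h import *
side=manip.capture("side")
cv2.imwrite("pics/s7.png",cv2.resize(side[70:220,330:480][...,::-1],None,fx=3.9,fy=3.9,interpolation=cv2.INTER_CUBIC))
print(np.abs(manip.state()["joint_velocities"]).max())
E
```

```text
t: 11.57
eef_pos: [0.5001, -0.2026, 0.2003]
ee_rot: [0.0, 0.999, 0.044, 0.0]
force: [0.1, 0.8, 0.0]
opening: 0.715
finger_force: 43.7
t: 11.98
eef_pos: [0.4999, -0.2025, 0.2106]
ee_rot: [-0.0, 0.999, 0.044, -0.001]
force: [0.2, 0.3, -0.5]
opening: 0.717
finger_force: 43.7
t: 12.23
eef_pos: [0.5001, -0.2026, 0.211]
ee_rot: [-0.0, 0.999, 0.044, -0.0]
force: [-0.2, 0.9, -1.3]
opening: 0.717
finger_force: 43.7
0.00248869652636051
```

View pics/s7.png

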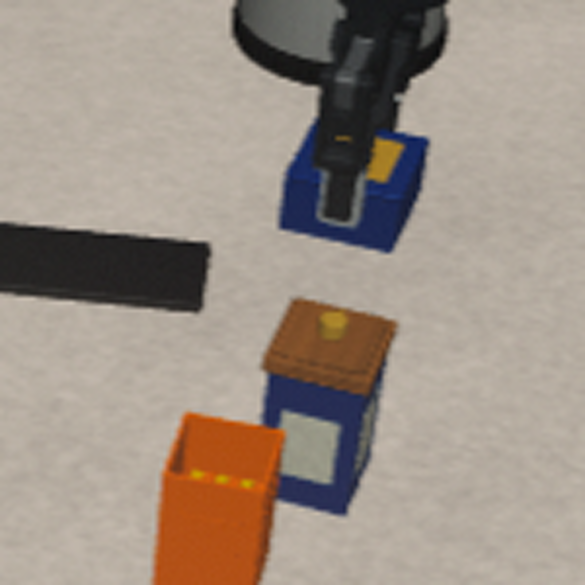

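The outer lid is held level straight above the tin, the inner lid is shut on the tin, and the neighbours in view are untouched. Handing in.

```bash
python3 -c "from bench import manip;print(manip.close_job())"
```

```text
the job is handed in; nothing more can be done
None
```

The job is handed in at about 12 s of the 46 s: the inner lid is shut on the tin, and the gripper holds the outer lid level and still about 8.5 cm above its rim (the hand-in returned no verdict).

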